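# Unlock the cash box and hold the key turned

## Task

Take the red-headed key out of the wooden key block and push it fully home, blade down, into the lock on top of the cash box; the lock's pins are sticky, so wiggle the key past them instead of forcing it. Then turn it a quarter turn clockwise against the lock's spring, as far as it goes, and finish while still holding it turned, so that I can lift the lid. Leave the black key, the green key and the orange mug where they are.

Things in the scene. Friction and masses are not known exactly. Their poses are not given: they have to be found in the camera images.
- cash_box: dark blue-grey steel cash box, 170 deep x 200 wide x 85 mm high, standing firmly. Origin: centre of its underside; x runs from the lock side to the hinge side, z up. Flat top at z = 85 mm; the lock is 58 mm from the centre towards -x, in a steel ring 34 mm across, 2.2 mm proud. The hinged lid behind it has a posting slot and a folded wire handle, 7 mm high, 80 mm from the lock
- keyway (a point): middle of the keyway's mouth, level with the box top, in brass inside the steel ring. x: along the slot (12.5 mm), y: across it (5.5 mm), z up; turns with the plug. The mouth is dished at 45 degrees, 2.5 mm wider each side; the slot goes 28 mm straight down to a flat bottom. The key fits either way round. The top 5 mm are a fixed plate: only when the key is fully home is its bit below it and free to turn
- lock_plug (a joint): turn of the lock plug: 0 at rest, grows clockwise seen from above, stop at 1.57 rad. A spring turns it back when let go (0.03 N m at rest, 0.08 at the stop). The key has about 0.14 rad of play in the slot, so the hand turns about 1.7 rad to bring the plug to its stop. As it turns, its cam eases the lid's front edge up by 3.5 mm; the lid is free, and the key must be held, above 1.2
- lock_pin0: first sticky pin, hidden in the keyway: 3 mm high, 2.5 mm wide, sticks 2.4 mm out of the +y side wall 2.5 mm off the middle; its flat top is 11.5 mm below the mouth. A straight push catches on it. Under a light push (5 to 12 N) each small twist of the key (to about 0.1 rad either way) or sideways rub shifts it back a little, and it stays there. More than 30 N on it counts as forcing
- lock_pin1: second sticky pin, just like the first, but on the -y side and with its top 17.5 mm below the mouth
- key_block: fixed wooden block, 52 x 136 x 42 mm high, origin at the centre of its underside; three slots in a row along its y, 46 mm apart, each 28 mm deep, with a key standing loosely in each. Which key stands where varies
- red_key: key with a red plastic head, standing blade down. Origin: middle of the tip; z runs up the key, x across its width, y through its thickness. 64 mm long: flat bit 11 x 4 mm over the lowest 21 mm, tapering to a rounded tip in the last 7 mm; round shank 5 mm across above it; head 26 wide (x) x 10 thick (y), from 36 to 64 mm above the tip. 17 to 34 g. In the block the tip is 14 mm above the table, in the lock fully home 28 mm below the keyway's mouth
- black_key: key like the red one, with a black head; leave it
- green_key: key like the red one, with a green head; leave it
- mug: orange mug, 81 mm wide, 101 mm high, origin at the middle of its underside; leave it

How it is judged (in metres and radians):
On the way:
1. the red key is fully home in the keyway, not yet turned (z of red_key in the frame of keyway below -0.0255 m and horizontal distance between red_key and keyway below 0.003 m and value of joint lock_plug below 0.3 rad), for 0.1 s.
At the end, for the whole second after the job is handed in: the red key stands upright in the keyway, fully home to within 2.5 mm, the fingers still grip it, the lock plug is held turned by more than 1.2 rad (70 degrees), and the other two keys and the mug are within 12 mm of where they stood (z of red_key in the frame of keyway below -0.0255 m and horizontal distance between red_key and keyway below 0.003 m and value of joint lock_plug above 1.2 rad and contact force between the fingers and red_key above 2 N and angle between red_key's own z axis and vertical below 0.12 rad and not (distance of any of black_key, green_key, mug from where it was at the start of the episode above 0.012 m)); the arm keeps its last pose, push and grip.
It fails at once if the red key is forced: it presses on one of the two sticky pins with more than 30 N (contact force between red_key and lock_pin0 above 30 N or contact force between red_key and lock_pin1 above 30 N).
It fails at once if another key is moved more than 12 mm (distance of any of black_key, green_key from where it was at the start of the episode above 0.012 m).
It fails at once if the mug is moved more than 12 mm (distance of mug from where it was at the start of the episode above 0.012 m).
It also fails if it takes over 67 s, if anything falls off the work surface, if the arm or the gripper's body presses on something with over 40 N, if the wrist force passes 120 N, or if a joint passes its speed limit or range.

## Robot

A 7-joint arm with a two-finger parallel gripper is mounted at the origin on a cart in front of the work surface, level with it; the furniture and walls round the work are solid. World frame = base frame: x ahead of the robot, y to its left, z up, the work surface at z = 0. Lengths are in mm, angles in rad, forces in N, time in s.
With the tool pointing down it reaches from about 400 to 875 mm from the base axis. Payload 4.4 kg.
Tool frame: the origin (TCP) lies midway between the tips of the shut fingers; the grasp point (between the pads) lies 19 mm behind it; z points along the fingers, y is the line along which they close (so a half turn about z gives the same grasp; the last joint's range is limited). The gripper opens to 85 mm and grips with 20 to 120 N. Pads are 22 mm wide; open, the fingers measure 114 mm over their backs; the gripper's body (76 mm by 85 mm) begins 54 mm behind the grasp point. The pads swing forward as they close: fully open they stand 13 mm farther back than shut.
Start: joints at [-0.066, 0.628, 0.038, 1.517, -0.027, 0.996, -0.02], TCP at [650.014, 0.027, 231.313] pointing down, gripper open.
Joint ranges: [-3.06, 3.06], [-0.37, 2.12], [-1.25, 1.32], [0.18, 2.47], [-1.1, 4.24], [0.23, 1.98], [-2.94, 2.94]. Speed limits (rad/s): [2.57, 2.57, 3.14, 3.14, 3.14, 3.14, 3.14].

## Interface

Orientations are given as [roll, pitch, yaw] about the fixed x, y, z axes, in that order (R = Rz(yaw) Ry(pitch) Rx(roll)).
In Python, from cell import telemetry, eyes, ctrl, finder gives the robot as it stands.
- The arm moves only by the tool move_arm, never from a script. Its argument "steps" is a list of rows, each a list of 7 numbers: the turn, a rotation vector about the world's x, y, z in degrees, then the shift along the world's x, y, z in m, then the finger opening in m, from 0 to 0.0854. A call has 1 to 5 rows; each row shifts and turns the commanded pose from where the row before left it; what a row does not reach is not made up. A row lasts 1/10 s, in which the tool goes at most 50 mm and 8.59 degrees, less where a joint would pass 70% of its speed; a pose out of reach is approached as far as the arm can. A call with a gripper value outside its range is refused whole. The fingers move at their own pace and stop on an object; the grip force is fixed at half the most. Time passes only in rows, so rows that do not move let the fingers close. It gives the time, the measured TCP pose, the force, the opening and the grip force at its end, in the units of the state.
- telemetry.read_state(): the state, without advancing time (a new reading comes with each control period).
- eyes.get_image(name): name is "scene" or "side" or "wrist"; returns (picture, depth): 480x640x3 uint8, blue, green, red; 480x640 float32, mm along the optical axis (not along the pixel's ray), 0 where there is no reading.
- eyes.calibration(name): a dict with "fx", "fy", "cx", "cy" (pixels), "position" and "attitude" of the camera in the world. Camera axes: x right, y down, z forward; pixel columns grow to the right and rows downward; lengths in mm; the calibration is good to about 2 mm. A picture is of the moment at which its call begins: read the wrist's pose just before it. calibration takes no time and is no camera call; for the wrist camera it gives the pose at the moment of the call.
- ctrl.finish_job(): hands the job in; it is judged then, once.
Trained networks look in the newest picture that a camera, given by its name, has taken for a name from the list of things; names that differ only in an ending like _2 or _b are one class to them, and where a whole thing is asked for, a point or a joint stands for the part that bears it (a point fixed in the world has none). Each returns a list of dicts, best first, with "confidence" (0 to 1); they miss things now and then, are a little off and sometimes report something else, mostly with a low value. They report only what shows in the picture. A call takes as long as a camera call.
- finder.boxes_of(camera, name): "location" ([x, y, z] in mm, in the coordinates of the camera as it stood for that picture, good to about 4 mm: the middle of the surface that is visible of it).
- finder.cut_out(camera, name): "mask" (480x640 bool, what is visible of it).
- finder.pinpoint(camera, name): "location" ([x, y, z] in mm, in the coordinates of the camera as it stood for that picture, good to about 4 mm: a listed point, or the origin of a listed thing).
The state is a dict: "clock": time; "qpos": joint angles; "qd": joint speeds; "tau": joint torques, N m; "eef_pos": TCP position; "tool_rot": TCP orientation; "force": force on the tool from outside, world axes, zero at the start; "torque": the same for the moment, N m; "width": finger opening in mm; "gripper_force": force on a finger pad.
Only numpy, scipy, OpenCV 4.12 (cv2) and the standard library are available. Lean on these libraries where they do the work, as an engineer would, in place of code of your own. Each camera call takes 0.05 s, during which the arm holds its last target. There are 200 camera calls.

## Working session

There is one attempt and no reset: what is moved stays moved. The work goes in short steps, Python scripts to look and compute and a tool call to move; the robot and the scene stay as the last step left them, time stands still between calls to the robot, and variables do not carry over. Pictures are saved under pics/ and viewed, at most 10 in all, crops included, and the job is handed in when it is done.

Besides the shell and the picture viewer there is one more tool, called as a command line: name --pt "numbers of a row" for each row, then --argument value for the rest. move_arm: Moves the arm, as the interface text tells. Its arguments: {"type":"object","properties":{"steps":{"type":"array"}},"required":["steps"]}

```bash
mkdir -p pics; cat > h.py <<'E'
import numpy as np,cv2
from scipy.spatial.transform import Rotation as R
from cell import telemetry,eyes,ctrl,finder
def cam(n):
    c=eyes.calibration(n); a=np.array(c['attitude'],float)
    M=a if a.shape==(3,3) else (R.from_euler('xyz',a).as_matrix() if a.size==3 else R.from_quat(a).as_matrix())
    return c,M,np.array(c['position'],float)
def world(n,p,k=None):
    c,M,t=k or cam(n); return M@np.array(p)+t
def pix2w(k,u,v,d):
    c,M,t=k; return M@np.array([(u-c['cx'])/c['fx']*d,(v-c['cy'])/c['fy']*d,d])+t
def w2pix(k,p):
    c,M,t=k; q=M.T@(np.array(p)-t); return q[0]/q[2]*c['fx']+c['cx'],q[1]/q[2]*c['fy']+c['cy']
E
python3 - <<'E'
from h import *
s=telemetry.read_state(); print(s)
for n in ['scene','side','wrist']:
    k=cam(n); print(n,eyes.calibration(n))
    im,d=eyes.get_image(n); cv2.imwrite(f'pics/{n}0.png',im); np.save(f'{n}0.npy',d)
    for th in ['red_key','black_key','green_key','keyway','key_block','cash_box','mug']:
        for f in ('boxes_of','pinpoint'):
            r=getattr(finder,f)(n,th)
            for q in r[:2]: print(n,th,f,round(q['confidence'],2),world(n,q['location'],k).round(1))
E
```

```text
{'clock': 0.0, 'qpos': array([-0.06582427,  0.62933418,  0.03841575,  1.51839899, -0.02701388,
        0.99627917, -0.02003065]), 'qd': array([-0.00065977,  0.00057116, -0.00056964,  0.00074894,  0.00055006,
        0.00069285, -0.0004804 ]), 'tau': array([-1.11932164e-03, -5.63405585e+01,  1.22606792e+00, -1.93450052e+01,
        1.09587883e-02,  1.05136272e-02, -8.84369996e-06]), 'eef_pos': array([6.49364874e+02, 6.35115237e-02, 2.30386430e+02]), 'tool_rot': array([-3.13968989e+00, -1.90481283e-06,  1.57080289e+00]), 'force': array([-0.20283546, -0.19843402,  0.02242577]), 'torque': array([-0.01515905, -0.03109226, -0.01923697]), 'gripper_force': 0.0, 'width': 85.2479785310224}
scene {'fx': 588.5605206150516, 'fy': 588.5605206150516, 'cx': 328.3591786219502, 'cy': 243.41533811579836, 'position': array([ -69.07838282,  983.2384167 , 1151.13890281]), 'attitude': array([-2.33028181, -0.01473027, -2.55591085])}
scene red_key boxes_of 0.37 [ 494.7 -210.9   73.9]
scene red_key pinpoint 0.36 [ 503.5 -220.6   18.8]
scene black_key pinpoint 0.53 [ 521.3 -264.1   18.4]
scene green_key pinpoi
[... 1128 characters left out ...]
  75.7  85.2]
side cash_box pinpoint 0.62 [5.810e+02 1.149e+02 1.000e-01]
side mug boxes_of 0.63 [514.7 428.1  69.4]
side mug pinpoint 0.96 [526.5 445.2   4.8]
wrist {'fx': 359.7071841537927, 'fy': 359.7071841537927, 'cx': 316.5046979454936, 'cy': 234.67674386742036, 'position': array([650.3719213 ,  71.67300008, 374.47046872]), 'attitude': array([ 2.85837674e+00, -7.47330414e-04, -4.04395158e-04])}
wrist keyway boxes_of 0.55 [518.7 103.1  73.1]
wrist keyway pinpoint 0.69 [527.1 101.1  84.8]
wrist key_block boxes_of 0.72 [ 528.5 -216.6   16.7]
wrist key_block pinpoint 0.84 [ 518.1 -263.2   -7.5]
wrist cash_box boxes_of 0.81 [584.5  96.3  86.6]
wrist cash_box pinpoint 0.83 [581.  118.8   2.6]
```

```bash
python3 - <<'E'
import cv2,numpy as np
a=cv2.imread('pics/side0.png'); b=cv2.imread('pics/wrist0.png')
print(a.shape)
cv2.imwrite('pics/m0.png',cv2.resize(np.vstack([cv2.resize(a[:,:],(640,480))[100:400],b[40:340]]),None,fx=1,fy=1))
E
```

```text
(480, 640, 3)
```

View pics/m0.png

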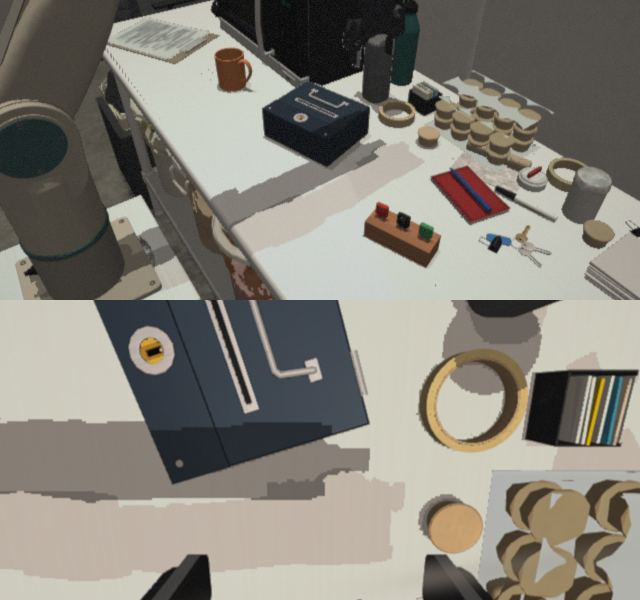

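move_arm --pt "0 0 4 -0.03 -0.045 0 0.045" --pt "0 0 4 -0.03 -0.045 0 0.045" --pt "0 0 4 -0.03 -0.045 0 0.045" --pt "0 0 4 -0.03 -0.045 -0.02 0.045" --pt "0 0 4 -0.03 -0.045 -0.02 0.045"

```text
clock: 2.75
eef_pos: [514.2, -204.5, 197.0]
tool_rot: [3.14, 0.002, 1.923]
force: [0.3, -1.0, -0.0]
width: 45.2
gripper_force: 0.0
```

```bash
cat > look.py <<'E'
from h import *
import sys
def look(tag,things,pins=('red_key',),crop=None):
    s=telemetry.read_state(); print('t',round(s['clock'],2),'tcp',s['eef_pos'].round(1),s['tool_rot'].round(3),'F',s['force'].round(1),'w',round(s['width'],1))
    k=cam('wrist'); im,d=eyes.get_image('wrist'); cv2.imwrite(f'pics/{tag}.png',im); np.save(f'{tag}.npy',d)
    import pickle; pickle.dump(k,open(f'{tag}.pkl','wb'))
    for n in things:
        for q in finder.pinpoint('wrist',n)[:2]: print(n,'pin',round(q['confidence'],2),world('wrist',q['location'],k).round(1))
        r=finder.cut_out('wrist',n)
        if r:
            m=r[0]['mask']; v,u=np.nonzero(m)
            dd=d[m]; ok=dd>0
            P=np.array([pix2w(k,a,b,c) for a,b,c in zip(u[ok],v[ok],dd[ok])])
            zt=np.percentile(P[:,2],90); T=P[abs(P[:,2]-zt)<3]
            rc=cv2.minAreaRect(T[:,:2].astype(np.float32)); bx=cv2.boxPoints(rc)
            e=[bx[1]-bx[0],bx[2]-bx[1]]; e=max(e,key=np.linalg.norm)
            print(n,'mask',round(r[0]['confidence'],2),m.sum(),'zt',round(zt,1),'rect c',np.round(rc[0],1),'size',np.round(rc[1],1),'long axis deg',round(np.degrees(np.arctan2(e[1],e[0]))%180,1),'mean',T.mean(0).round(1))
E
python3 -c "
from look import *
look('w1',['red_key','black_key','key_block'])"
```

```text
t 2.75 tcp [ 514.2 -204.5  197. ] [3.140e+00 2.000e-03 1.923e+00] F [ 0.3 -1.  -0. ] w 45.2
red_key pin 0.57 [ 502.3 -221.8   14.8]
red_key mask 0.92 465 zt 78.8 rect c [ 504.8 -221.1] size [10.  24.8] long axis deg 108.9 mean [ 504.5 -220.9   77.8]
black_key pin 0.83 [ 517.8 -268.8   14.5]
black_key mask 0.66 459 zt 78.9 rect c [ 519.7 -264.8] size [ 9.7 24.5] long axis deg 109.6 mean [ 519.9 -263.8   77.9]
key_block pin 0.78 [ 518.  -262.9   -2.9]
key_block mask 0.82 7689 zt 43.4 rect c [ 520.3 -265. ] size [ 52.1 136.7] long axis deg 109.8 mean [ 518.7 -259.7   42.5]
```

View pics/w1.png

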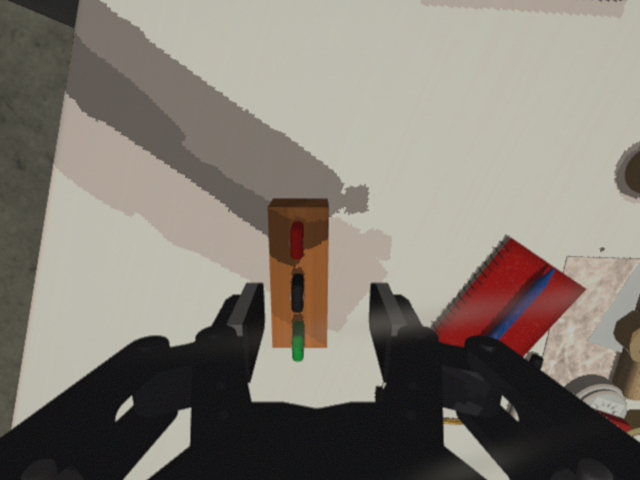

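move_arm --pt "0 0 0 -0.0095 -0.017 -0.03 0.04" --pt "0 0 0 0 0 -0.045 0.04" --pt "0 0 0 0 0 -0.045 0.04" --pt "0 0 0 0 0 -0.028 0.04" --pt "0 0 0 0 0 0 0.04"

```text
clock: 3.6
eef_pos: [503.8, -217.1, 45.4]
tool_rot: [-3.137, -0.005, 1.923]
force: [-0.1, 0.8, -0.1]
width: 40.0
gripper_force: 0.0
```

```bash
python3 -c "
from look import *
look('w2',['red_key','key_block'])"
```

```text
t 3.6 tcp [ 503.8 -217.1   45.4] [-3.137 -0.005  1.923] F [-0.1  0.8 -0.1] w 40.0
red_key pin 0.92 [ 502.1 -216.5   15.3]
red_key mask 0.69 2401 zt 78.8 rect c [ 504.5 -221.1] size [10.4 26. ] long axis deg 109.3 mean [ 504.1 -220.4   77.9]
key_block pin 0.67 [ 519.9 -267.1   -4.1]
key_block mask 0.59 14510 zt 43.2 rect c [ 509.8 -236.3] size [52.2 75.9] long axis deg 109.9 mean [ 509.4 -231.7   42.5]
```

View pics/w2.png

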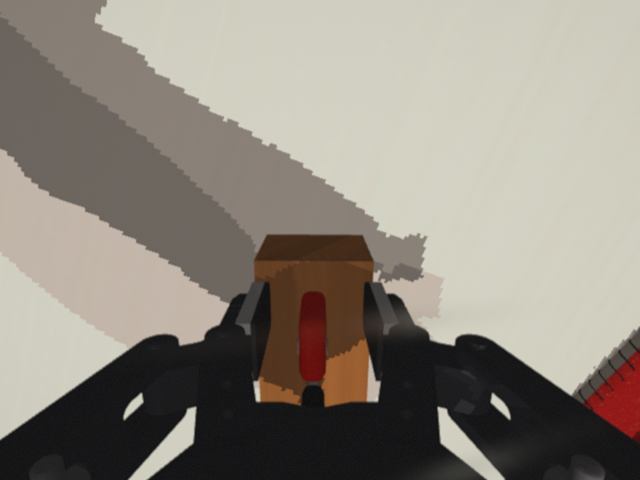

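move_arm --pt "0 0 0 0.0005 -0.004 0.004 0.04" --pt "0 0 0 0 0 0 0.0" --pt "0 0 0 0 0 0 0.0" --pt "0 0 0 0 0 0 0.0" --pt "0 0 0 0 0 0 0.0"

```text
clock: 4.35
eef_pos: [505.9, -224.3, 53.3]
tool_rot: [3.141, 0.001, 1.919]
force: [-1.4, -0.6, 5.1]
width: 8.9
gripper_force: 60.9
```

move_arm --pt "0 0 0 0 0 0.01 0.0" --pt "0 0 0 0 0 0.02 0.0" --pt "0 0 0 0 0 0.025 0.0" --pt "0 0 0 0 0 0.03 0.0" --pt "0 0 0 0 0 0.02 0.0"

```text
clock: 4.85
eef_pos: [506.3, -223.8, 159.8]
tool_rot: [3.14, 0.001, 1.92]
force: [0.7, -0.3, -0.6]
width: 8.5
gripper_force: 59.9
```

```bash
python3 -c "
from look import *
print(telemetry.read_state()['qpos'].round(2))
look('w3',['red_key'])
im,_=eyes.get_image('side')
k=cam('side'); print(w2pix(k,telemetry.read_state()['eef_pos']))
for q in finder.pinpoint('side','red_key'): print(q['confidence'],world('side',q['location'],k))"
```

```text
[ 0.4   0.58 -0.06  1.86  0.05  0.7   0.67]
t 4.85 tcp [ 506.3 -223.8  159.8] [3.14e+00 1.00e-03 1.92e+00] F [ 0.7 -0.3 -0.6] w 8.5
red_key pin 0.79 [ 504.5 -219.7  121.8]
red_key mask 0.67 2088 zt 185.0 rect c [ 505.4 -220.2] size [ 9.5 25.4] long axis deg 109.4 mean [ 505.3 -219.3  184.2]
(np.float64(387.0025797341082), np.float64(272.67896737853897))
0.56 [526.47786821 443.57580582   4.01065033]
0.38 [ 503.06980384 -224.89243891  124.82376349]
```

move_arm --pt "0 0 8.5 0.005 0.033 0.002 0.0" --pt "0 0 8.5 0.005 0.033 0.002 0.0" --pt "0 0 8.5 0.005 0.033 0 0.0" --pt "0 0 8.5 0.005 0.033 0 0.0" --pt "0 0 8.5 0.005 0.033 0 0.0"

```text
clock: 5.6
eef_pos: [529.8, -57.4, 160.3]
tool_rot: [-3.141, -0.003, 2.668]
force: [0.6, -0.5, 0.9]
width: 8.5
gripper_force: 60.0
```

move_arm --pt "0 0 8.5 0.005 0.033 0 0.0" --pt "0 0 8.5 0.005 0.033 0 0.0" --pt "0 0 8.5 0.005 0.033 0 0.0" --pt "0 0 8.5 0.005 0.033 0 0.0" --pt "0 0 8.5 0.005 0.033 0 0.0"

```text
clock: 6.1
eef_pos: [554.9, 107.3, 160.2]
tool_rot: [3.141, -0.003, -2.874]
force: [0.7, 0.3, -0.2]
width: 9.0
gripper_force: 60.0
```

move_arm --pt "0 0 5 0 0.004 0 0.0" --pt "0 0 0 0 0 0 0.0" --pt "0 0 0 0 0 0 0.0"

```text
clock: 6.4
eef_pos: [555.0, 109.1, 160.5]
tool_rot: [-3.141, -0.003, -2.795]
force: [-0.5, -0.6, -0.5]
width: 8.9
gripper_force: 60.0
```

```bash
python3 -c "
from look import *
print(telemetry.read_state()['qpos'].round(2))
look('w4',['red_key','keyway','cash_box'])"
```

```text
[ 0.06  0.64 -0.48  1.82  0.4   0.79  1.3 ]
t 6.4 tcp [555.  109.1 160.5] [-3.141e+00 -3.000e-03 -2.795e+00] F [-0.5 -0.6 -0.5] w 8.9
red_key pin 0.6 [551.7 106.5 123.6]
red_key mask 0.72 2041 zt 185.6 rect c [552.4 108.7] size [25.6  9.6] long axis deg 21.4 mean [551.6 108.3 184.7]
keyway pin 0.54 [527.1 100.9  85.6]
keyway mask 0.71 126 zt 74.2 rect c [530.9 101.6] size [5.2 3.9] long axis deg 9.8 mean [531.2 101.9  74.2]
cash_box pin 0.85 [581.5 116.9   3.3]
cash_box mask 0.56 54114 zt 86.6 rect c [582.1 116.6] size [168.7 201. ] long axis deg 106.8 mean [553.3 105.6  85.7]
```

View pics/w4.png

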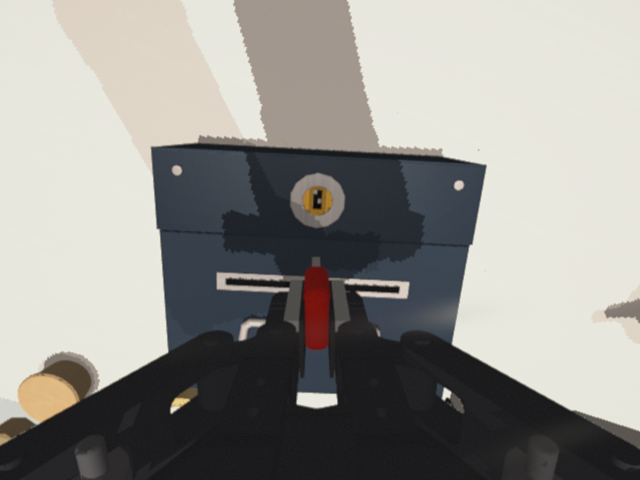

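```bash
python3 - <<'E'
from h import *
import pickle
k=pickle.load(open('w4.pkl','rb')); im=cv2.imread('pics/w4.png')
# top-down rectification of plane z=85, 0.1 mm/px, centred at (527,100), 60x60mm
def rect(z,c,half=25,s=0.1):
    n=int(2*half/s); W=[(c[0]-half,c[1]+half),(c[0]+half,c[1]+half),(c[0]+half,c[1]-half),(c[0]-half,c[1]-half)]
    H=cv2.getPerspectiveTransform(np.float32([w2pix(k,(x,y,z)) for x,y in W]),np.float32([[0,0],[n,0],[n,n],[0,n]]))
    return cv2.warpPerspective(im,H,(n,n),flags=cv2.INTER_CUBIC)
a=rect(87.2,(527,100)); b=rect(85,(527,100))
hsv=cv2.cvtColor(a,cv2.COLOR_BGR2HSV)
bright=((hsv[...,1]<60)&(hsv[...,2]>80)).astype(np.uint8)
brass=((hsv[...,1]>90)&(hsv[...,0]<35)&(hsv[...,0]>10)&(hsv[...,2]>60)).astype(np.uint8)
for nm,m in (('ring',bright),('brass',brass)):
    cs,_=cv2.findContours(m,cv2.RETR_EXTERNAL,cv2.CHAIN_APPROX_NONE); c=max(cs,key=cv2.contourArea); e=cv2.fitEllipse(cv2.convexHull(c))
    print(nm,'centre',527-25+e[0][0]*.1,100+25-e[0][1]*.1,'axes',np.array(e[1])*.1)
cv2.imwrite('pics/r4.png',np.hstack([cv2.resize(a[100:400,100:400],(400,400)),cv2.resize(b[100:400,100:400],(400,400))]))
E
```

```text
ring centre 527.1848129272461 99.95142669677735 axes [33.61502686 34.06790771]
brass centre 527.3311080932617 99.88814849853516 axes [18.04137268 18.35583038]
```

View pics/r4.png

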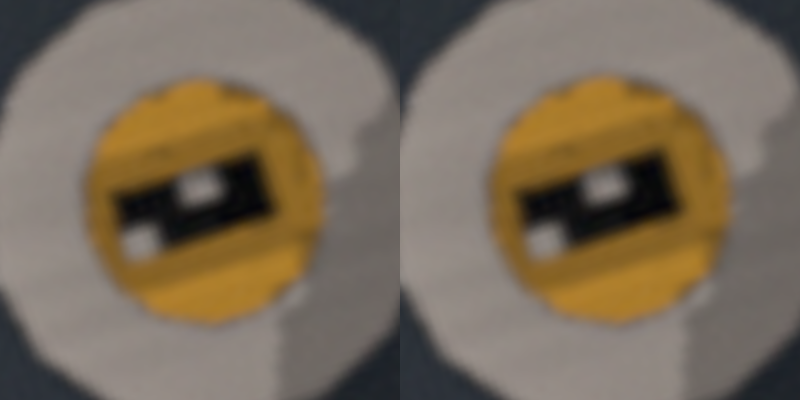

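move_arm --pt "0 0 -3 -0.0125 -0.0043 0 0.0" --pt "0 0 0 -0.0125 -0.0043 0 0.0" --pt "0 0 0 0 0 -0.013 0.0" --pt "0 0 0 0 0 -0.013 0.0" --pt "0 0 0 0 0 0 0.0"

```text
clock: 7.25
eef_pos: [530.0, 101.3, 133.4]
tool_rot: [3.141, -0.003, -2.845]
force: [0.3, 0.1, 0.7]
width: 9.1
gripper_force: 60.0
```

```bash
python3 - <<'E'
from look import *
look('w5',['red_key','keyway'])
k=cam('side')
im,_=eyes.get_image('side'); u,v=map(int,w2pix(k,(527,100,100)))
c2=im[v-40:v+35,u-40:u+40]
k2=cam('scene'); im2,_=eyes.get_image('scene'); u2,v2=map(int,w2pix(k2,(527,100,100)))
c3=im2[v2-40:v2+35,u2-40:u2+40]
w=cv2.imread('pics/w5.png')[200:400,215:415]
cv2.imwrite('pics/c5.png',np.hstack([cv2.resize(x,(266,400),interpolation=cv2.INTER_CUBIC) if 0 else cv2.resize(x,(266,266),interpolation=cv2.INTER_CUBIC) for x in (w,c2,c3)]))
E
```

```text
t 7.25 tcp [530.  101.3 133.4] [ 3.141e+00 -3.000e-03 -2.845e+00] F [0.3 0.1 0.7] w 9.1
red_key pin 0.78 [525.8  99.3  94. ]
red_key mask 0.63 1989 zt 158.6 rect c [527.4 100.8] size [25.5  9.2] long axis deg 15.8 mean [526.5 100.6 157.7]
keyway pin 0.46 [527.9  99.5  83. ]
keyway mask 0.46 114 zt 73.5 rect c [530.5 101.9] size [2.3 5.8] long axis deg 174.9 mean [529.  102.   73.2]
```

View pics/c5.png

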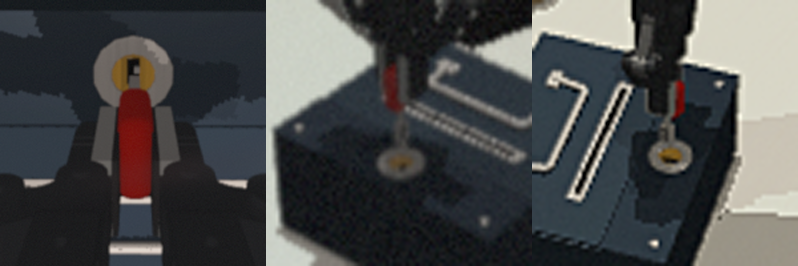

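move_arm --pt "0 0 0 0 0 -0.005 0.0" --pt "0 0 0 0 0 -0.004 0.0" --pt "0 0 0 0 0 -0.003 0.0" --pt "0 0 0 0 0 0 0.0"

```text
clock: 8.0
eef_pos: [530.4, 101.5, 123.0]
tool_rot: [3.142, -0.001, -2.845]
force: [-0.0, -0.0, 0.2]
width: 8.9
gripper_force: 60.0
```

move_arm --pt "0 0 0 0 0 -0.002 0.0" --pt "0 0 0 0 0 -0.002 0.0" --pt "0 0 0 0 0 0 0.0"

```text
clock: 8.3
eef_pos: [530.6, 101.5, 119.4]
tool_rot: [3.142, -0.0, -2.845]
force: [-0.3, 0.1, 0.2]
width: 9.0
gripper_force: 60.0
```

move_arm --pt "0 0 0 0 0 -0.002 0.0" --pt "0 0 0 0 0 -0.0015 0.0" --pt "0 0 0 0 0 0 0.0"

```text
clock: 8.6
eef_pos: [530.4, 101.4, 116.1]
tool_rot: [-3.141, -0.001, -2.845]
force: [-0.7, -0.0, 2.0]
width: 8.6
gripper_force: 60.4
```

move_arm --pt "0 0 0 0 0 -0.001 0.0" --pt "0 0 0 0 0 -0.001 0.0" --pt "0 0 0 0 0 0 0.0"

```text
clock: 8.9
eef_pos: [530.0, 101.2, 113.7]
tool_rot: [-3.141, -0.002, -2.845]
force: [-2.4, -0.8, 0.6]
width: 8.9
gripper_force: 60.1
```

move_arm --pt "0 0 0 -0.0006 -0.0002 -0.001 0.0" --pt "0 0 0 0 0 -0.0005 0.0" --pt "0 0 0 0 0 0 0.0"

```text
clock: 9.2
eef_pos: [530.0, 101.2, 112.7]
tool_rot: [-3.141, -0.001, -2.845]
force: [-2.9, -1.7, 3.4]
width: 8.6
gripper_force: 60.5
```

move_arm --pt "0 0 0 -0.0008 -0.0004 0 0.0" --pt "0 0 0 0 0 0 0.0"

```text
clock: 9.4
eef_pos: [529.8, 101.2, 112.7]
tool_rot: [3.141, 0.001, -2.845]
force: [-1.4, 0.1, 1.9]
width: 8.9
gripper_force: 60.4
```

move_arm --pt "0 0 0 0 0 -0.001 0.0" --pt "0 0 0 0 0 0 0.0"

```text
clock: 9.6
eef_pos: [529.9, 101.1, 112.2]
tool_rot: [-3.141, 0.001, -2.845]
force: [-2.2, -0.7, 7.4]
width: 8.8
gripper_force: 61.2
```

move_arm --pt "0 0 5 0 0 0 0.0" --pt "0 0 -5 0 0 0 0.0" --pt "0 0 -5 0 0 0 0.0" --pt "0 0 5 0 0 0 0.0"

```text
clock: 10.0
eef_pos: [529.9, 101.0, 112.2]
tool_rot: [-3.141, 0.001, -2.845]
force: [-1.5, -1.1, 5.7]
width: 8.8
gripper_force: 60.9
```

move_arm --pt "0 0 6 0 0 -0.0002 0.0" --pt "0 0 -6 0 0 0 0.0" --pt "0 0 -6 0 0 0 0.0" --pt "0 0 6 0 0 0 0.0" --pt "0 0 6 0 0 0 0.0"

```text
clock: 10.5
eef_pos: [530.0, 100.5, 111.8]
tool_rot: [-3.14, 0.001, -2.736]
force: [-1.7, -1.8, 4.9]
width: 8.4
gripper_force: 60.6
```

move_arm --pt "0 0 -6 0 0 0 0.0" --pt "0 0 -6 0 0 0 0.0" --pt "0 0 6 0 0 0 0.0" --pt "0 0 6 0 0 0 0.0" --pt "0 0 -6 0 0 0 0.0"

```text
clock: 11.0
eef_pos: [530.1, 100.2, 111.4]
tool_rot: [-3.141, 0.001, -2.845]
force: [-0.3, -2.7, 1.8]
width: 8.6
gripper_force: 60.4
```

move_arm --pt "0 0 -6 0 0 -0.0006 0.0" --pt "0 0 6 0 0 0 0.0" --pt "0 0 6 0 0 0 0.0" --pt "0 0 -6 0 0 0 0.0"

```text
clock: 11.4
eef_pos: [530.0, 100.1, 110.8]
tool_rot: [-3.141, 0.0, -2.845]
force: [0.2, -2.9, 0.5]
width: 9.0
gripper_force: 60.2
```

move_arm --pt "0 0 -6 0 0 -0.0003 0.0" --pt "0 0 6 0 0 0 0.0" --pt "0 0 6 0 0 0 0.0" --pt "0 0 -6 0 0 0 0.0"

```text
clock: 11.8
eef_pos: [530.0, 100.2, 110.4]
tool_rot: [-3.141, 0.0, -2.845]
force: [-0.3, -3.0, 0.2]
width: 9.2
gripper_force: 60.1
```

move_arm --pt "0 0 -6 0 0 -0.001 0.0" --pt "0 0 6 0 0 0 0.0" --pt "0 0 6 0 0 0 0.0" --pt "0 0 -6 0 0 0 0.0"

```text
clock: 12.2
eef_pos: [529.9, 100.2, 109.4]
tool_rot: [-3.141, 0.0, -2.845]
force: [-0.6, -2.4, 0.7]
width: 8.9
gripper_force: 60.1
```

move_arm --pt "0 0 -6 0 0 -0.0007 0.0" --pt "0 0 6 0 0 0 0.0" --pt "0 0 6 0 0 0 0.0" --pt "0 0 -6 0 0 0 0.0"

```text
clock: 12.6
eef_pos: [529.9, 100.2, 108.6]
tool_rot: [-3.141, 0.0, -2.845]
force: [-0.5, -1.5, 0.5]
width: 8.8
gripper_force: 60.2
```

move_arm --pt "0 0 -5 0 0 -0.001 0.0" --pt "0 0 5 0 0 0 0.0" --pt "0 0 5 0 0 -0.0005 0.0" --pt "0 0 -5 0 0 0 0.0"

```text
clock: 13.0
eef_pos: [530.0, 100.3, 107.2]
tool_rot: [-3.141, 0.001, -2.845]
force: [0.1, -1.8, -0.2]
width: 8.6
gripper_force: 60.1
```

move_arm --pt "0 0 -5 0 0 -0.001 0.0" --pt "0 0 5 0 0 0 0.0" --pt "0 0 5 0 0 -0.0005 0.0" --pt "0 0 -5 0 0 0 0.0"

```text
clock: 13.4
eef_pos: [530.0, 100.4, 106.0]
tool_rot: [-3.141, 0.001, -2.845]
force: [-0.4, -2.3, 2.5]
width: 9.0
gripper_force: 60.6
```

Second pin reached; same pattern.

move_arm --pt "0 0 -6 0 0 -0.0006 0.0" --pt "0 0 6 0 0 0 0.0" --pt "0 0 6 0 0 0 0.0" --pt "0 0 -6 0 0 0 0.0"

```text
clock: 13.8
eef_pos: [530.0, 100.5, 105.4]
tool_rot: [-3.141, 0.001, -2.845]
force: [-1.1, -1.2, 3.9]
width: 8.9
gripper_force: 60.6
```

move_arm --pt "0 0 -6 0 0 0 0.0" --pt "0 0 6 0 0 0 0.0" --pt "0 0 6 0 0 0 0.0" --pt "0 0 -6 0 0 0 0.0"

```text
clock: 14.2
eef_pos: [530.0, 100.6, 105.4]
tool_rot: [-3.142, 0.001, -2.845]
force: [-1.2, -2.1, 3.3]
width: 8.9
gripper_force: 60.5
```

move_arm --pt "0 0 -6 0 0 -0.0004 0.0" --pt "0 0 6 0 0 0 0.0" --pt "0 0 6 0 0 0 0.0" --pt "0 0 -6 0 0 0 0.0"

```text
clock: 14.6
eef_pos: [530.0, 100.5, 105.0]
tool_rot: [-3.141, 0.001, -2.845]
force: [-1.4, -1.3, 3.0]
width: 9.1
gripper_force: 60.4
```

move_arm --pt "0 0 -6 0 0 0 0.0" --pt "0 0 6 0 0 0 0.0" --pt "0 0 6 0 0 0 0.0" --pt "0 0 -6 0 0 0 0.0"

```text
clock: 15.0
eef_pos: [530.0, 100.5, 104.9]
tool_rot: [-3.142, 0.001, -2.845]
force: [-1.6, -1.5, 2.3]
width: 8.5
gripper_force: 60.4
```

move_arm --pt "0 0 -6 0 0 -0.0002 0.0" --pt "0 0 6 0 0 0 0.0" --pt "0 0 6 0 0 0 0.0" --pt "0 0 -6 0 0 0 0.0"

```text
clock: 15.4
eef_pos: [530.0, 100.6, 104.7]
tool_rot: [3.142, 0.001, -2.845]
force: [-1.5, -1.5, 2.1]
width: 8.7
gripper_force: 60.5
```

move_arm --pt "0 0 -6 0 0 -0.0007 0.0" --pt "0 0 6 0 0 0 0.0" --pt "0 0 6 0 0 0 0.0" --pt "0 0 -6 0 0 0 0.0"

```text
clock: 15.8
eef_pos: [530.0, 100.6, 104.1]
tool_rot: [3.142, 0.001, -2.845]
force: [-0.7, -2.0, 4.3]
width: 8.9
gripper_force: 60.6
```

move_arm --pt "0 0 -6 0 0 -0.0004 0.0" --pt "0 0 6 0 0 0 0.0" --pt "0 0 6 0 0 0 0.0" --pt "0 0 -6 0 0 0 0.0"

```text
clock: 16.2
eef_pos: [530.0, 100.7, 103.7]
tool_rot: [3.141, 0.001, -2.845]
force: [-1.9, -0.5, 3.0]
width: 8.6
gripper_force: 60.6
```

move_arm --pt "0 0 -6 0 0 -0.0004 0.0" --pt "0 0 6 0 0 0 0.0" --pt "0 0 6 0 0 0 0.0" --pt "0 0 -6 0 0 0 0.0"

```text
clock: 16.6
eef_pos: [529.9, 100.6, 103.1]
tool_rot: [3.141, 0.001, -2.845]
force: [-0.2, -1.5, 1.0]
width: 8.6
gripper_force: 60.2
```

move_arm --pt "0 0 -5 0 0 -0.001 0.0" --pt "0 0 5 0 0 0 0.0" --pt "0 0 5 0 0 -0.0005 0.0" --pt "0 0 -5 0 0 0 0.0"

```text
clock: 17.0
eef_pos: [529.9, 100.6, 101.6]
tool_rot: [-3.142, 0.001, -2.845]
force: [-1.5, -2.2, 0.6]
width: 8.7
gripper_force: 60.2
```

move_arm --pt "0 0 -5 0 0 -0.001 0.0" --pt "0 0 5 0 0 0 0.0" --pt "0 0 5 0 0 -0.0005 0.0" --pt "0 0 -5 0 0 0 0.0"

```text
clock: 17.4
eef_pos: [529.9, 100.6, 100.3]
tool_rot: [-3.142, 0.001, -2.845]
force: [-1.6, -1.9, 2.9]
width: 8.8
gripper_force: 60.4
```

move_arm --pt "0 0 -5 0 0 -0.001 0.0" --pt "0 0 5 0 0 0 0.0" --pt "0 0 5 0 0 -0.0005 0.0" --pt "0 0 -5 0 0 0 0.0"

```text
clock: 17.8
eef_pos: [529.9, 100.6, 98.7]
tool_rot: [-3.142, 0.001, -2.845]
force: [-0.3, -1.8, 1.3]
width: 8.5
gripper_force: 60.3
```

move_arm --pt "0 0 -4 0 0 -0.001 0.0" --pt "0 0 4 0 0 0 0.0" --pt "0 0 0 0 0 0 0.0"

```text
clock: 18.1
eef_pos: [529.9, 100.6, 97.6]
tool_rot: [-3.141, 0.001, -2.845]
force: [-0.5, -2.3, 1.0]
width: 8.9
gripper_force: 60.2
```

move_arm --pt "0 0 -4 0 0 -0.001 0.0" --pt "0 0 4 0 0 0 0.0" --pt "0 0 0 0 0 0 0.0"

```text
clock: 18.4
eef_pos: [529.9, 100.6, 96.6]
tool_rot: [-3.141, 0.001, -2.846]
force: [-0.7, -2.5, 0.7]
width: 8.9
gripper_force: 60.1
```

move_arm --pt "0 0 0 0 0 -0.001 0.0" --pt "0 0 0 0 0 0 0.0"

```text
clock: 18.6
eef_pos: [530.0, 100.6, 96.3]
tool_rot: [-3.141, 0.001, -2.847]
force: [-1.2, -2.8, 6.9]
width: 8.5
gripper_force: 61.1
```

move_arm --pt "0 0 0 0 0 -0.0005 0.0" --pt "0 0 0 0 0 0 0.0" --pt "0 0 0 0 0 0 0.0"

```text
clock: 18.9
eef_pos: [530.0, 100.6, 96.2]
tool_rot: [-3.141, 0.001, -2.847]
force: [-2.2, -2.7, 11.6]
width: 9.3
gripper_force: 61.7
```

move_arm --pt "0 0 -8.5 0.0001 -0.00044 0 0.0" --pt "0 0 -8.5 3e-05 -0.00045 0 0.0" --pt "0 0 0 0 0 0 0.0"

```text
clock: 19.2
eef_pos: [530.0, 99.9, 96.2]
tool_rot: [-3.141, 0.002, 3.136]
force: [-1.6, -2.1, 9.7]
width: 8.5
gripper_force: 61.5
```

move_arm --pt "0 0 -8.5 -3e-05 -0.00045 0 0.0" --pt "0 0 -8.5 -0.0001 -0.00044 0 0.0" --pt "0 0 -8.5 -0.00016 -0.00042 0 0.0" --pt "0 0 0 0 0 0 0.0"

```text
clock: 19.6
eef_pos: [529.9, 98.6, 96.2]
tool_rot: [3.141, 0.002, 2.691]
force: [-2.2, -3.6, 10.0]
width: 8.9
gripper_force: 61.5
```

```bash
python3 - <<'E'
from look import *
print(telemetry.read_state()['torque'].round(3),telemetry.read_state()['qpos'].round(2))
look('w6',['red_key'])
E
```

```text
[-0.656  0.479  0.043] [-0.1   0.67 -0.2   1.94  0.25  0.55  0.65]
t 19.6 tcp [529.9  98.6  96.2] [3.141e+00 2.000e-03 2.691e+00] F [-2.2 -3.6 10. ] w 8.9
red_key pin 0.87 [527.3  99.9  55.4]
red_key mask 0.76 1929 zt 121.3 rect c [527.6 100.5] size [ 9.4 25.8] long axis deg 155.8 mean [526.6 100.9 120.5]
```

move_arm --pt "0 0 -8.5 -0.00022 -0.00039 0 0.0" --pt "0 0 -8.5 -0.00028 -0.00036 0 0.0" --pt "0 0 -8.5 -0.00033 -0.00031 0 0.0" --pt "0 0 0 0 0 0 0.0"

```text
clock: 20.15
eef_pos: [529.2, 97.5, 96.2]
tool_rot: [3.14, 0.002, 2.246]
force: [-0.7, -3.4, 9.8]
width: 8.6
gripper_force: 61.5
```

move_arm --pt "0 0 -8.5 -0.00037 -0.00026 0 0.0" --pt "0 0 -8.5 -0.00041 -0.0002 0 0.0" --pt "0 0 -8.5 -0.00043 -0.00014 0 0.0" --pt "0 0 0 0 0 0 0.0"

```text
clock: 20.55
eef_pos: [528.1, 96.8, 96.2]
tool_rot: [3.139, 0.001, 1.801]
force: [-1.2, -3.4, 9.4]
width: 8.9
gripper_force: 61.5
```

move_arm --pt "0 0 -4 -0.00024 -5e-05 0 0.0" --pt "0 0 0 0 0 0 0.0" --pt "0 0 0 0 0 0 0.0"

```text
clock: 20.85
eef_pos: [527.9, 96.7, 96.2]
tool_rot: [3.139, 0.001, 1.735]
force: [-1.5, -2.3, 9.3]
width: 8.7
gripper_force: 61.5
```

```bash
python3 - <<'E'
from look import *
print(telemetry.read_state()['torque'].round(3))
look('w7',['red_key'])
for c in ('scene','side'):
    k=cam(c); im,_=eyes.get_image(c)
    for n in ('red_key','black_key','green_key','mug'):
        for q in finder.pinpoint(c,n)[:2]: print(c,n,round(q['confidence'],2),world(c,q['location'],k).round(1))
E
```

```text
[-0.68   0.449  0.089]
t 20.85 tcp [527.9  96.7  96.2] [3.139e+00 1.000e-03 1.735e+00] F [-1.5 -2.3  9.3] w 8.7
red_key pin 0.87 [527.   99.9  61.1]
red_key mask 0.8 1976 zt 121.3 rect c [527.7 100.5] size [ 9.2 25.4] long axis deg 98.8 mean [527.6 101.2 120.4]
scene red_key 0.47 [526.5 101.8  59.9]
scene black_key 0.43 [ 518.  -267.1   16.3]
scene green_key 0.48 [ 534.7 -310.    13.8]
scene mug 0.7 [530.5 439.3   1.3]
side red_key 0.32 [529.8 442.6   6.1]
side black_key 0.54 [ 518.8 -267.9   12.9]
side green_key 0.74 [ 534.3 -303.2   14.6]
side mug 0.59 [527.4 448.1   1.7]
```

View pics/w7.png

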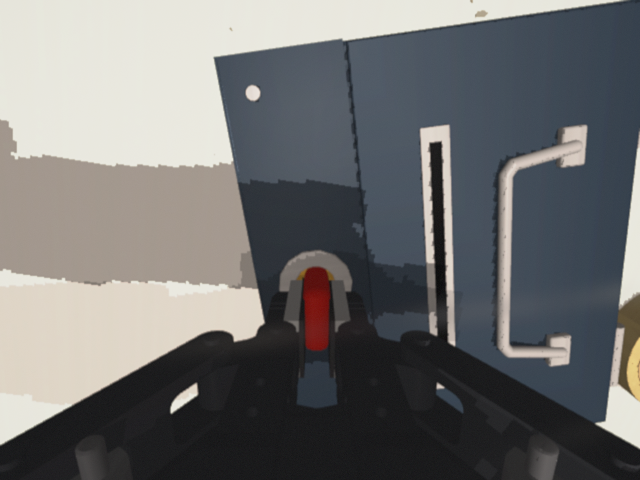

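move_arm --pt "0 0 -2 -0.0001 0 0 0.0" --pt "0 0 0 0 0 0 0.0" --pt "0 0 0 0 0 0 0.0"

```text
clock: 21.8
eef_pos: [527.8, 96.6, 96.2]
tool_rot: [3.139, 0.001, 1.7]
force: [-2.2, -3.2, 11.0]
width: 9.2
gripper_force: 61.5
```

```bash
python3 - <<'E'
from h import *
s=telemetry.read_state(); print(s['clock'],s['torque'].round(3),s['force'].round(1),s['tool_rot'].round(3),s['gripper_force'])
if s['force'][2]<25 and s['gripper_force']>20: print(ctrl.finish_job())
E
```

```text
21.8 [-0.71   0.403  0.043] [-2.2 -3.2 11. ] [3.139e+00 1.000e-03 1.700e+00] 61.49990916252136
the job is handed in; nothing more can be done
None
```

I handed the job in at 21.8 s: the red key is fully home in the cash box lock and held turned clockwise (hand turned about 1.74 rad), putting the plug at or very near its stop by my estimate; the other keys and the mug had not visibly moved, and no verdict came back.

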